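# Set out the graver sharpening place

### The job

Set out the sharpening place round the oilstone, leaving the stone and the red tin just behind the work where they are. First turn the carousel by its brass peg until the bin with the green pad is at the white pointer, and only then stand the amber oil bottle from the front of the table upright on that green pad. Put the cork block off the end of the stone nearest the carousel, in line with the stone and lengthwise like it, leaving a gap of 3 cm between the two; stand the black loupe upright, as it stands now, on the middle of the cork block; and lay the steel punch on the robot's side of the stone, parallel to it and level with its middle, with 4 cm of clear table between them.

Things in the scene. Friction and masses are not known exactly. Their poses are not given: they have to be found in the camera images.
- carousel: foot of a parts carousel, fixed to the table: a round grey tray (diameter 170 mm, rim 24 mm above the table) turns on it. Origin on the turning axis at table height. The foot's -x axis runs along its white pointer, which sticks out 23 mm beyond the tray on the robot's side, 5 mm high. The tray has three equal bins parted by 10 mm high dividers; round pads (diameter 62 mm) lie in them: green, yellow and blue. Bin floor 14 mm above the table.
- turn (a joint): turn of the tray about its upright axis, rad, counterclockwise from above positive; 0 when the middle of the green bin is at the pointer. Stops at -0.5 and 2.0. It starts between 0.7 and 1.6. It turns easily (0.04 N m) and stays where it is left.
- green_bin (a point): centre of the green pad, on the bin's floor, 49 mm from the turning axis; it turns with the tray (joint value 0: straight from the axis towards the pointer)
- peg_top (a point): centre of the top of the brass turning peg, an upright round pin 12 mm in diameter, 66 mm from the turning axis, opposite the green bin; it rises from the divider, whose top is 24 mm above the table, to 60 mm above the table; it turns with the tray
- oilstone: combination oilstone, light over dark grey block 50 mm wide (x), 150 mm long (y), 25 mm high, lying loose on the table (0.39 kg). Origin at the centre of its underside; its y axis runs lengthwise, its -x side faces the robot
- cork_block: brown cork block 45 mm wide (x), 70 mm long (y), 32 mm high. Origin at the centre of its underside; y runs lengthwise
- loupe: eye loupe: black cup with a brass ring at its foot, largest diameter 41 mm at the top, narrower below, 34 mm high, standing on its narrow foot. Origin at the centre of its underside, z up
- oil_bottle: amber bottle, standing near the front of the table (not the like bottle behind the vise), with black cap, body diameter 39 mm up to about 55 mm high, 80 mm high in all. Origin at the centre of its underside, z up
- punch: plain steel punch lying on the table, 113 mm long (y), eight-sided, 8 mm wide (x) and 8 mm high, tapered at its +y end. Origin on the table under its middle
- wax_tin: red and white round tin, diameter 68 mm, 24 mm high, standing loose just behind the work in front of the vise (another such tin, at the back edge of the table right of the vise, has no part in this); a bystander. Origin at the centre of its underside
Not all that is in view belongs to the job. What is shaped like the oil_bottle but purple is not meant. Several things have the shape of the loupe; the one meant has the colours described above.

How it is judged:
On the way, in this order (a step that is already met when the one before it is completed fails the run):
1. the green bin is turned to the white pointer (value of joint turn between -0.15 and 0.15 rad), for 0.2 s.
2. the oil bottle stands on the green pad (horizontal distance between oil_bottle and green_bin below 0.02 m and height (world z) of oil_bottle below 0.02 m and angle between oil_bottle's own z axis and vertical below 0.15 rad), for 0.2 s.
At the end, for the whole second after the job is handed in: Green bin at pointer (0.18 rad), bottle upright on its pad (20 mm); cork in line off the stone's end nearest the carousel (15 mm, 0.2 rad, gap 30±15); loupe upright on cork (15 mm); punch parallel on the robot's side (0.2 rad, gap 40±15, level ±20); all at rest; stone and tin within 20 mm of start (all of step 2 and value of joint turn between -0.18 and 0.18 rad and height (world z) of oil_bottle above 0.01 m and ((y of carousel in the frame of oilstone above 0 m and y of cork_block in the frame of oilstone between 0.125 and 0.155 m) or (y of carousel in the frame of oilstone below 0 m and y of cork_block in the frame of oilstone between -0.155 and -0.125 m)) and x of cork_block in the frame of oilstone between -0.015 and 0.015 m and angle between the y axis of each of cork_block, punch and the y axis of oilstone, either way round below 0.2 rad and height (world z) of each of cork_block, punch below 0.006 m and angle between cork_block's own z axis and vertical below 0.1 rad and horizontal distance between loupe and cork_block below 0.015 m and height (world z) of loupe between 0.028 and 0.038 m and angle between loupe's own z axis and vertical below 0.15 rad and x of punch in the frame of oilstone between -0.085 and -0.055 m and y of punch in the frame of oilstone between -0.02 and 0.02 m and height (world z) of punch above -0.006 m and linear speed of each of oil_bottle, cork_block, loupe, punch below 0.02 m/s and distance of each of oilstone, wax_tin from where it was at the start of the episode below 0.02 m); the robot touches nothing.
It fails at once if the oilstone is moved from its place (distance of oilstone from where it was at the start of the episode above 0.02 m).
It fails at once if the red tin is moved from its place (distance of wax_tin from where it was at the start of the episode above 0.02 m).
It also fails if it takes over 122 s, if anything falls off the work surface, if the arm or the gripper's body presses on something with over 40 N, if the wrist force passes 120 N, or if a joint passes its speed limit or range.

### The arm

A 7-joint arm with a two-finger parallel gripper is mounted at the origin on a cart in front of the work surface, level with it; the furniture and walls round the work are solid. World frame = base frame: x ahead of the robot, y to its left, z up, the work surface at z = 0. Lengths are in m, angles in rad, forces in N, time in s.
With the tool pointing down it reaches from about 0.425 to 0.925 m from the base axis. Payload 6.8 kg.
Tool frame: the origin (TCP) lies between the finger pads; the fingertips stand 17 mm ahead of it and the grasp point (between the pads) lies 2 mm behind it; z points along the fingers, y is the direction in which the jaws open and shut (so a half turn about z gives the same grasp; the last joint's range is limited). The gripper opens to 85 mm and grips with 20 to 120 N. Pads are 22 mm wide; open, the fingers measure 114 mm over their backs; the gripper's body (76 mm by 85 mm) begins 54 mm behind the grasp point. The pads swing forward as they close: fully open they stand 13 mm farther back than shut.
Start: joints at [1.231, 0.477, 0.022, 1.555, -0.011, 1.109, -0.083], TCP at [0.155, -0.657, 0.248] pointing down, gripper open.
Joint ranges: [-2.96, 2.96], [-0.34, 2.1], [-1.41, 1.46], [0.24, 2.44], [-1.37, 4.51], [0.17, 1.92], [-2.96, 2.96]. Speed limits (rad/s): [2.39, 2.39, 3.14, 3.14, 3.14, 3.14, 3.14].

### API

Orientations are given as a unit quaternion [w, x, y, z].
In Python, from station import bot gives the robot as it stands. The module is installed in compiled form; this text tells all that it offers.
- The arm moves only by the tool carry_out, never from a script. Its argument "moves" is a list of rows, each a list of 3 entries, a list of its own where there are three numbers: the turn, a rotation vector about the tool's x, y, z in degrees, then the shift along the tool's x, y, z in cm, then the finger opening in cm, from 0 to 8.54. A call has 1 to 5 rows; each row is the pose to reach, as a shift and turn from the pose commanded when the call began, along the tool's axes at that moment; what a row does not reach only later rows make up. A row lasts 1/8 s, in which the tool goes at most 62.5 mm and 10.7 degrees, less where a joint would pass 70% of its speed; a pose out of reach is approached as far as the arm can. A call with a gripper value outside its range is refused whole. The fingers move at their own pace and stop on an object; "newtons" is the grip in N (left out, the last holds). Time passes only in rows, so rows that repeat a pose let the fingers close. It gives the time, the measured TCP pose, the force and the opening at its end, in the units of the state.
- bot.get_obs(): the state, without advancing time (a new reading comes with each control period).
- bot.read_camera(name): name is "side" or "top"; returns the picture (384x512x3 uint8, red, green, blue); there is no depth.
- bot.camera_info(name): a dict with "vertical_fov" (degrees; the focal length in pixels is half the picture's height over the tangent of half this angle, whatever the lens; pixels are square), "cx", "cy" (the principal point, pixels), "position" and "attitude" of the camera in the world. Camera axes: x right, y up, looking along -z (the intrinsics and any distortion apply to the point x, -y, -z); pixel columns grow to the right and rows downward; lengths in m; the calibration is good to about 2 mm. A picture is of the moment at which its call begins. camera_info takes no time and is no camera call.
- bot.hand_in(): hands the job in, once; it reports no verdict.
Trained networks look in the newest picture that a camera, given by its name, has taken for a name from the list of things; names that differ only in an ending like _2 or _b are one class to them, and where a whole thing is asked for, a point or a joint stands for the part that bears it (a point fixed in the world has none). Each returns a list of dicts, best first, with "score" (0 to 1); they miss things now and then, are a little off and sometimes report something else, mostly with a low value. They report only what shows in the picture. A call takes as long as a camera call. They do not tell look-alikes from the thing itself.
- bot.silhouettes(label, camera): "region" (384x512 bool, what is visible of it) and "location" ([column, row] in pixels, amid what is visible of it).
The state is a dict: "t": time; "q": joint angles; "joint_vel": joint speeds; "joint_torque": joint torques, N m; "eef_pos": TCP position; "tool_rot": TCP orientation; "contact_force": force on the tool from outside, world axes, zero at the start; "torque": the same for the moment, N m; "gripper_width": opening from 0.0 (shut) to 1.0 (fully open).
Only numpy, scipy, OpenCV 4.12 (cv2) and the standard library are available. Lean on these libraries where they do the work, as an engineer would, in place of code of your own. Each camera call takes 0.05 s, during which the arm holds its last target. There are 200 camera calls.

## Working session

There is one attempt and no reset: what is moved stays moved. The work goes in short steps, Python scripts to look and compute and a tool call to move; the robot and the scene stay as the last step left them, time stands still between calls to the robot, and variables do not carry over. Pictures are saved under pics/ and viewed, about 12 in all and at most 16, crops included, and the job is handed in when it is done.

Besides the shell and the picture viewer there is one more tool, called after ">>>" by a JSON object that holds its "fn" and its "kwargs", one argument or row to a line. carry_out: Moves the arm, as the interface text tells. Its arguments: {"type":"object","properties":{"moves":{"type":"array"},"newtons":{"type":"number"}},"required":["moves"]}

```bash
mkdir -p pics; ls; python3 - <<'E'
from station import bot
import cv2
for n in("side","top"):
    print(n,bot.camera_info(n)); cv2.imwrite(f"pics/{n}0.png",bot.read_camera(n)[:,:,::-1])
o=bot.get_obs()
for k in o: print(k,o[k])
E
```

```text
pics
side {'vertical_fov': 45.93607668240635, 'cx': 255.92149198487846, 'cy': 191.96275611956776, 'position': array([ 0.25682441, -0.95174186,  0.9743556 ]), 'attitude': array([ 0.90381429,  0.39963712, -0.07053307, -0.13577548])}
top {'vertical_fov': 56.96575155070925, 'cx': 255.28391323284183, 'cy': 188.42322443871194, 'position': array([ 0.37035945, -0.00743003,  1.15163641]), 'attitude': array([ 0.70577227,  0.0696703 , -0.05288497, -0.7030183 ])}
t 0.1
q [ 1.23090619  0.47772248  0.02231512  1.5563325  -0.01152148  1.10928645
 -0.0830857 ]
joint_vel [-7.82934177e-04 -1.38316526e-03 -4.53758790e-04 -2.99092767e-03
 -7.42305633e-05 -7.06209391e-04 -1.68013790e-04]
joint_torque [ 4.51888744e-03 -5.97755599e+01  1.61381822e+00 -2.81952721e+01
  1.28423504e-02  5.04289434e-03  1.86835098e-05]
eef_pos [ 0.1549622  -0.65646389  0.24742747]
tool_rot [-7.99253930e-04  9.93288497e-01  1.15660301e-01 -1.36265641e-04]
contact_force [-0.38960882 -0.31925612 -0.09590241]
torque [-0.00888525 -0.0022812   0.00553419]
gripper_width 0.9980357008232575
```

View pics/side0.png

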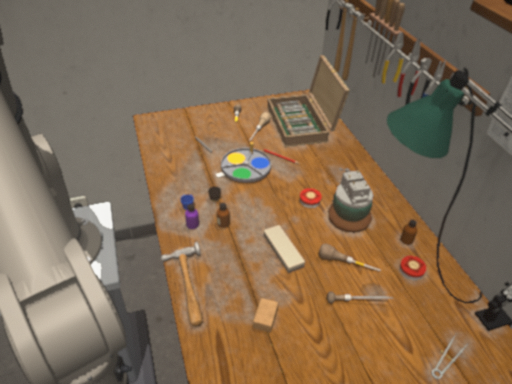

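View pics/top0.png

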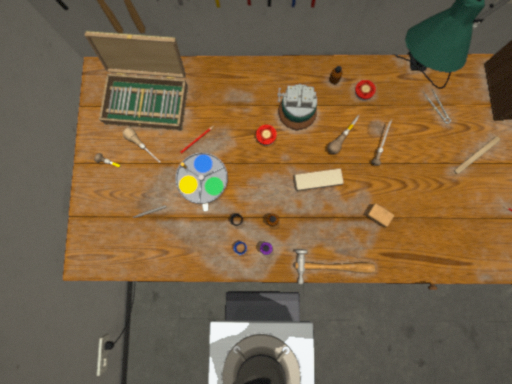

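The top view shows the carousel at (203,178) with its pointer at (205,207) and the green pad to the right of it. The stone is at (318,180), the cork at (380,215), the black loupe at (236,219), the amber bottle at (271,219), the punch at (153,210) and the work tin at (266,134). Next I'll fit model shapes to the network masks.

```bash
cat > h.py <<'E'
from station import bot
import numpy as np, cv2
from scipy.spatial.transform import Rotation as R
from scipy.optimize import minimize
def cam(n):
    i=bot.camera_info(n); q=i["attitude"]; f=192/np.tan(np.radians(i["vertical_fov"]/2))
    return f,i["cx"],i["cy"],np.array(i["position"]),R.from_quat([q[1],q[2],q[3],q[0]])
C={n:cam(n) for n in("side","top")}
def proj(n,P):
    f,cx,cy,p,r=C[n]; v=r.inv().apply(np.atleast_2d(P)-p)
    return np.c_[cx+f*v[:,0]/-v[:,2],cy-f*v[:,1]/-v[:,2]]
def ray(n,uv,z):
    f,cx,cy,p,r=C[n]; d=r.apply([(uv[0]-cx)/f,-(uv[1]-cy)/f,-1]); return p+d*(z-p[2])/d[2]
def box(w,l,h): return np.array([[x,y,z] for x in(-w/2,w/2) for y in(-l/2,l/2) for z in(0,h)])
def cyl(*rz): return np.array([[r*np.cos(a),r*np.sin(a),z] for r,z in rz for a in np.arange(0,6.28,.2)])
S=dict(oilstone=box(.05,.15,.025),cork_block=box(.045,.07,.032),loupe=cyl((.014,0),(.0205,.034)),
 oil_bottle=cyl((.0195,0),(.0195,.05),(.009,.08)),punch=box(.008,.113,.008),wax_tin=cyl((.034,0),(.034,.024)),
 carousel=cyl((.085,0),(.085,.024)))
def mask(n,P,k=4):
    m=np.zeros((384*k,512*k),np.uint8); h=cv2.convexHull(((proj(n,P)+.5)*k).astype(np.float32))
    cv2.fillConvexPoly(m,np.round(h).astype(np.int32),1); return m
def fit(lab,obs,x0,z=0,k=4):
    """obs: {cam:region}; x0 = x,y,yaw"""
    big={n:cv2.resize(g.astype(np.uint8),None,fx=k,fy=k,interpolation=cv2.INTER_NEAREST) for n,g in obs.items()}
    def P(x): return R.from_euler("z",x[2]).apply(S[lab])+[x[0],x[1],z]
    def c(x):
        t=0
        for n,g in big.items():
            m=mask(n,P(x),k); t+=1-(m&g).sum()/max(1,(m|g).sum())
        return t/len(big)
    best=None
    yaws=[x0[2]] if len(x0)>2 else np.arange(0,3.14,.4)
    if len(x0)<3: yaws=sorted(yaws,key=lambda a:c([*x0,a]))[:2]
    for a in yaws:
        s=minimize(c,[x0[0],x0[1],a],method="Nelder-Mead",options=dict(initial_simplex=np.array([x0[0],x0[1],a])+np.array([[0,0,0],[.01,0,0],[0,.01,0],[0,0,.25]]),xatol=1e-4,fatol=1e-4))
        if best is None or s.fun<best.fun: best=s
    return best.x,best.fun
def dets(lab,n): return [d for d in bot.silhouettes(lab,n)]
def save(n,name,roi=None,k=1):
    im=bot.read_camera(n)[:,:,::-1]
    if roi: a,b,c,d=roi; im=im[b:d,a:c]
    cv2.imwrite("pics/"+name,cv2.resize(im,None,fx=k,fy=k,interpolation=cv2.INTER_CUBIC))
def tool():
    o=bot.get_obs(); q=o["tool_rot"]; return o["eef_pos"],R.from_quat([q[1],q[2],q[3],q[0]]),o
E
python3 - <<'E'
from h import *
H=dict(oilstone=.012,cork_block=.016,loupe=.017,oil_bottle=.04,punch=.004,wax_tin=.012,carousel=.012)
top0=dict(oilstone=(318,180),cork_block=(380,215),loupe=(236,219),oil_bottle=(271,219),punch=(153,210),wax_tin=(266,134),carousel=(203,178))
side0=dict(oilstone=(284,248),cork_block=(265,315),loupe=(214,193),oil_bottle=(223,215),punch=(204,145),wax_tin=(311,198),carousel=(245,165))
for n in("top","side"): bot.read_camera(n)
for l in H:
    obs={};xs=[]
    for n,t in(("top",top0),("side",side0)):
        D=dets(l,n)
        D=sorted(D,key=lambda d:np.hypot(*(np.array(d["location"])-t[l])))
        print(l,n,[(np.round(d["location"],1).tolist(),round(d["score"],2),int(d["region"].sum())) for d in D[:3]])
        if D and np.hypot(*(np.array(D[0]["location"])-t[l]))<12:
            obs[n]=D[0]["region"]; xs.append(ray(n,D[0]["location"],H[l]))
    print("  rays",[np.round(x[:2],4).tolist() for x in xs])
    for ks in (list(obs),)+tuple([k] for k in obs):
        x,f=fit(l,{k:obs[k] for k in ks},np.mean(xs,0)[:2]); print("   fit",ks,np.round(x,4),round(f,3))
E
```

```text
oilstone top [([318.4, 179.4], 0.7, 761)]
oilstone side [([284.7, 246.2], 0.81, 950)]
  rays [[0.6005, -0.186], [0.6045, -0.1813]]
   fit ['top', 'side'] [ 0.5987 -0.1843  0.15  ] 0.083
   fit ['top'] [ 0.6005 -0.186   0.1396] 0.061
   fit ['side'] [ 0.5969 -0.1827  0.1481] 0.055
cork_block top [([380.4, 212.7], 0.7, 371), ([197.1, 177.5], 0.59, 2063)]
cork_block side [([264.8, 315.3], 0.74, 626)]
  rays [[0.4914, -0.38], [0.4801, -0.3781]]
   fit ['top', 'side'] [ 0.483  -0.3757  2.537 ] 0.092
   fit ['top'] [ 0.4843 -0.3771  2.5563] 0.09
   fit ['side'] [ 0.4821 -0.3751  2.563 ] 0.056
loupe top [([233.3, 245.8], 0.65, 37)]
loupe side [([184.5, 200.2], 0.58, 125)]
  rays []
  return _methods._mean(a, axis=axis, dtype=dtype,
  ret = ret.dtype.type(ret / rcount)
Traceback (most recent call last):
IndexError: invalid index to scalar variable.
```

```bash
python3 - <<'E'
from h import *
save("top","c1.png",(140,130,290,260),5)
E
```

```text
(no output)
```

View pics/c1.png

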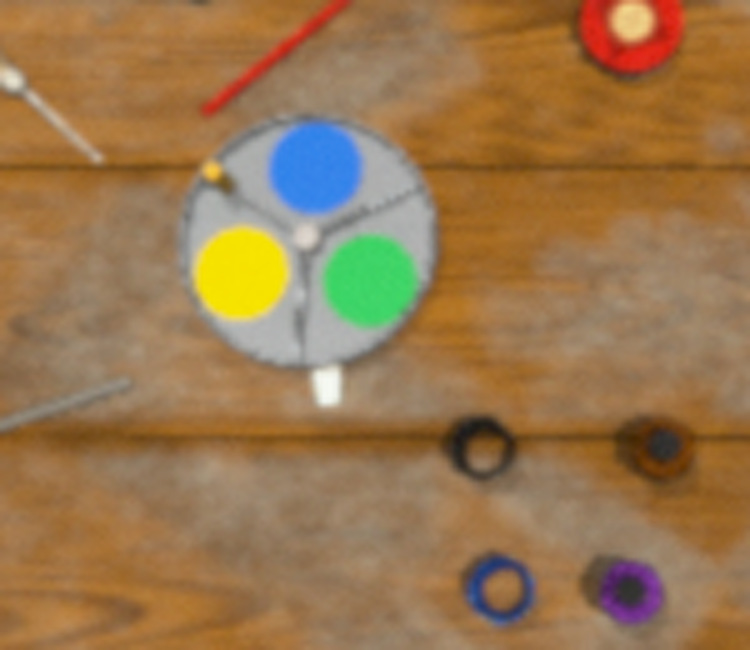

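The crop shows the peg at about px (182,164), the green pad at (213.6,185.8), the axis at (201,177), the pointer tip at (205.5,210.6) and the loupe rim centre at (236,219).

```bash
python3 - <<'E'
from h import *
H=dict(loupe=.017,oil_bottle=.04,punch=.004,wax_tin=.012,carousel=.012)
top0=dict(loupe=(236,219),oil_bottle=(271,219),punch=(153,210),wax_tin=(266,134),carousel=(203,178))
side0=dict(loupe=(214,193),oil_bottle=(223,215),punch=(204,145),wax_tin=(311,198),carousel=(245,165))
for n in("top","side"): bot.read_camera(n)
for l in H:
    obs={};xs=[]
    for n,t in(("top",top0),("side",side0)):
        D=dets(l,n)
        D=sorted(D,key=lambda d:np.hypot(*(np.array(d["location"])-t[l])))
        print(l,n,[(np.round(d["location"],1).tolist(),round(d["score"],2),int(d["region"].sum())) for d in D[:3]])
        if D and np.hypot(*(np.array(D[0]["location"])-t[l]))<12:
            obs[n]=D[0]["region"]; xs.append(ray(n,D[0]["location"],H[l]))
    print("  rays",[np.round(x[:2],4).tolist() for x in xs])
    if not obs: continue
    for ks in (list(obs),)+tuple([k] for k in obs):
        x,f=fit(l,{k:obs[k] for k in ks},np.mean(xs,0)[:2]); print("   fit",ks,np.round(x,4),round(f,3))
print("peg",ray("top",(182.2,164),.06),"green",ray("top",(213.6,185.8),.014),"axis",ray("top",(201,177),.03),"ptip",ray("top",(205.2,210.4),.005),"loupe",ray("top",(236,219),.034))
im=bot.read_camera("side")[:,:,::-1]
a=cv2.resize(im[120:235,150:325],None,fx=4.5,fy=4.5,interpolation=cv2.INTER_CUBIC); cv2.imwrite("pics/c2.png",a)
E
```

```text
loupe top [([234.8, 219.6], 0.41, 35), ([234.4, 244.7], 0.56, 2)]
loupe side [([217.0, 193.6], 0.64, 162)]
  rays [[0.4675, 0.0854], [0.4745, 0.0792]]
   fit ['top', 'side'] [0.4652 0.0812 3.1022] 0.421
   fit ['top'] [0.4738 0.0821 0.8292] 0.738
   fit ['side'] [0.4648 0.0821 3.0673] 0.074
oil_bottle top [([269.8, 221.5], 0.53, 119), ([267.0, 245.9], 0.63, 125)]
oil_bottle side [([221.2, 214.9], 0.69, 273), ([193.3, 218.9], 0.77, 239), ([245.7, 162.5], 0.35, 1438)]
  rays [[0.46, -0.0265], [0.4588, -0.0383]]
   fit ['top', 'side'] [ 0.4643 -0.0339  2.8988] 0.148
   fit ['top'] [ 0.4662 -0.0345  2.9305] 0.146
   fit ['side'] [ 0.4635 -0.0336  1.2649] 0.12
punch top [([381.4, 214.4], 0.68, 377)]
punch side []
  rays []
wax_tin top [([266.7, 135.6], 0.71, 353), ([381.5, 213.4], 0.4, 376)]
wax_tin side [([310.9, 198.6], 0.89, 357)]
  rays [[0.7502, -0.0169], [0.7512, -0.0206]]
   fit ['top', 'side'] [ 0.7518 -0.0137  2.3613] 0.077
   fit ['top'] [ 0.7535 -0.0136  1.4879] 0.053
   fit ['side'] [ 0.7497 -0.0131  2.8628] 0.065
carousel top [([201.2, 178.4], 0.69, 2121)]
carousel side [([248.6, 160.5], 0.9, 1429)]
  rays [[0.6034, 0.199], [0.62, 0.2178]]
   fit ['top', 'side'] [0.6044 0.2011 2.5716] 0.084
   fit ['top'] [0.6059 0.1992 0.9935] 0.048
   fit ['side'] [0.6058 0.2085 2.4699] 0.09
peg [0.64030369 0.2526063  0.06      ] green [0.57825413 0.15701698 0.014     ] axis [0.60432596 0.19653423 0.03      ] ptip [0.49818152 0.18368451 0.005     ] loupe [0.46795278 0.08023138 0.034     ]
```

View pics/c2.png

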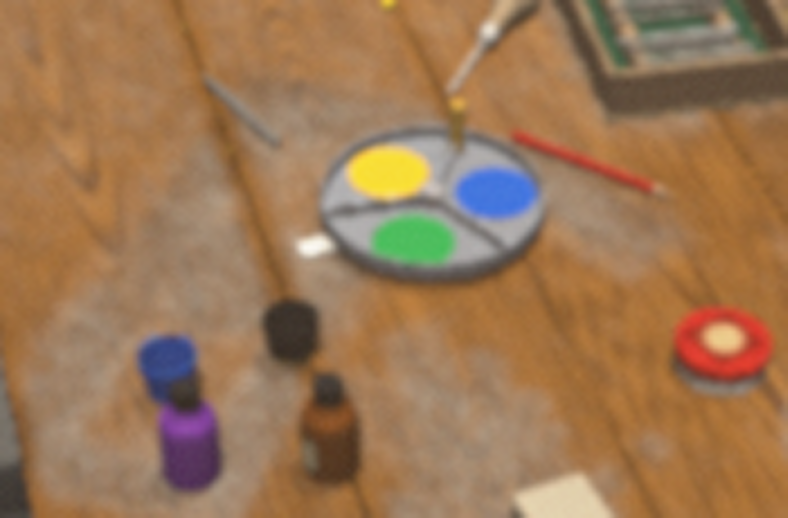

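Everything except the punch is located. Next I'll pin the axis and peg using the pad colours in both cameras, and segment the punch.

```bash
cat >> h.py <<'E'
def tri(uvs):
    "least squares point from {cam:uv}"
    A=[];b=[]
    for n,uv in uvs.items():
        f,cx,cy,p,r=C[n]; d=r.apply([(uv[0]-cx)/f,-(uv[1]-cy)/f,-1]); d/=np.linalg.norm(d)
        M=np.eye(3)-np.outer(d,d); A.append(M); b.append(M@p)
    return np.linalg.lstsq(np.vstack(A),np.hstack(b),rcond=None)[0]
HUE=dict(green=(50,85),yellow=(24,33),blue=(102,118))
def pads(n,im):
    h=cv2.cvtColor(im,cv2.COLOR_RGB2HSV); out={}
    for c,(a,b) in HUE.items():
        m=cv2.inRange(h,(a,130,110),(b,255,255)); k,l,s,ce=cv2.connectedComponentsWithStats(m)
        roi=[i for i in range(1,k) if np.hypot(*(ce[i]-proj(n,[.606,.2,.014])[0]))<35]
        if roi: i=max(roi,key=lambda i:s[i,4]); out[c]=ray(n,ce[i],.0145)[:2]
    return out
def P(a): return np.round(a,4).tolist()
E
python3 - <<'E'
from h import *
for n in("top","side"):
    p=pads(n,bot.read_camera(n)); ax=np.mean(list(p.values()),0)
    print(n,{c:P(v) for c,v in p.items()},"axis",P(ax),"green ang",np.degrees(np.arctan2(*(p["green"]-ax)[::-1])),"r",[np.linalg.norm(v-ax) for v in p.values()])
print("peg",P(ray("top",(182.2,164),.06)),P(ray("side",(251.3,142.2),.06)), P(tri(dict(top=(182.2,164),side=(251.3,142.2)))))
print("ptip side",P(ray("side",(150+299/4.5,120+247/4.5),.005)))
for e in((195.6,137.4),(211.4,151.4)): print("punch side",P(ray("side",e,.004)))
print(P(ray("top",(165.6,206.2),.004)))
im=bot.read_camera("top")[195:225,125:180,::-1]
cv2.imwrite("pics/c3.png",cv2.resize(im,None,fx=12,fy=12,interpolation=cv2.INTER_CUBIC))
E
```

```text
top {'green': [0.5782, 0.1569], 'yellow': [0.583, 0.2421], 'blue': [0.6546, 0.1955]} axis [0.6053, 0.1982] green ang -123.2470998538865 r [np.float64(0.049337922072761824), np.float64(0.04926358387215734), np.float64(0.04936840081247302)]
side {'green': [0.5781, 0.1584], 'yellow': [0.5813, 0.2413], 'blue': [0.6524, 0.1941]} axis [0.604, 0.1979] green ang -123.15161358969564 r [np.float64(0.04724995396911978), np.float64(0.04894156884688982), np.float64(0.048622387565967116)]
peg [0.6403, 0.2526, 0.06] [0.6401, 0.2538, 0.06] [0.6399, 0.2524, 0.0611]
ptip side [0.4977, 0.1823, 0.005]
punch side [0.476, 0.4127, 0.004]
punch side [0.5118, 0.3139, 0.004]
[0.5117, 0.3148, 0.004]
```

View pics/c3.png

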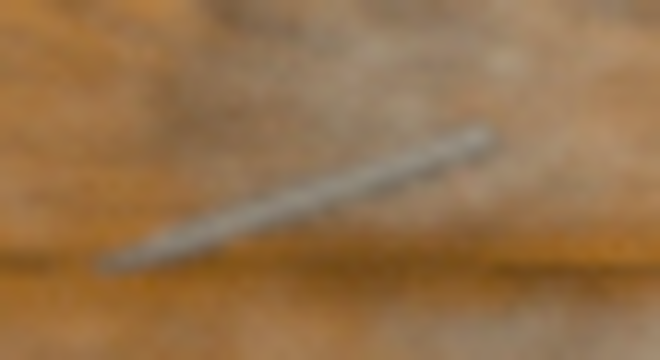

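The two cameras agree to within 2 mm. The axis is at (0.605,0.198), the peg at 56.8° and the pointer direction at 188°, so turn is about 0.85. The punch's middle is at about (0.494,0.363), pointing along 110°. Now the move planner.

```bash
cat >> h.py <<'E'
def down(yaw):
    c,s=np.cos(np.radians(yaw)),np.sin(np.radians(yaw))
    return R.from_matrix(np.array([[c,s,0],[s,-c,0],[0,0,-1.]]))
def plan(*W):
    "W: (x,y,z,yawdeg[,maxrow_mm]); prints calls: turn z(deg) vector, shift cm, rows"
    p,r,o=tool(); print("now",P(p),"yaw",round(np.degrees(np.arctan2(*r.as_matrix()[1::-1,0])),1),"t",round(o["t"],2),"grip",round(o["gripper_width"]*8.54,2))
    for w in W:
        t=np.array(w[:3]); rt=down(w[3]); mm=w[4] if len(w)>4 else 60
        d=np.linalg.norm(t-p); a=np.degrees((r.inv()*rt).magnitude())
        n=int(np.ceil(max(d*1000/mm,a/10.3,1))); k=int(np.ceil(n/5)); rv=(r.inv()*rt).as_rotvec(); p0,r0=p,r
        for i in range(1,k+1):
            ti=p0+(t-p0)*i/k; ri=r0*R.from_rotvec(rv*i/k)
            turn=np.round(np.degrees((r.inv()*ri).as_rotvec()),1); sh=np.round(r.inv().apply(ti-p)*100,2)
            print(" rows",int(np.ceil(n/k)),"turn",turn.tolist(),"shift",sh.tolist())
            p=p+r.apply(sh/100); r=r*R.from_rotvec(np.radians(turn))
        print("   ->",P(p))
E
python3 - <<'E'
from h import *
plan((.5,-.25,.25,30),(.641,.2535,.15,56.8))
E
```

```text
now [0.1551, -0.657, 0.2483] yaw 13.3 t 1.35 grip 8.51
 rows 5 turn [-0.0, 0.0, -8.4] shift [21.46, -15.84, -0.09]
 rows 5 turn [-0.0, 0.0, -8.3] shift [23.55, -12.54, -0.08]
   -> [0.5, -0.25, 0.25]
 rows 5 turn [-0.0, 0.0, -13.4] shift [18.68, -18.28, 5.0]
 rows 5 turn [-0.0, 0.0, -13.4] shift [22.42, -13.46, 5.0]
   -> [0.641, 0.2535, 0.15]
```

>>> {"fn": "carry_out", "kwargs": {
  "moves": [
    [[0,0,-8.4],[21.5,-15.8,0],8],
    [[0,0,-8.4],[21.5,-15.8,0],8],
    [[0,0,-8.4],[21.5,-15.8,0],8],
    [[0,0,-8.4],[21.5,-15.8,0],8],
    [[0,0,-8.4],[21.5,-15.8,0],8]
  ],
  "newtons": 25
}}

```text
t: 1.98
eef_pos: [0.3316, -0.45, 0.2487]
tool_rot: [-0.0, 0.982, 0.191, 0.001]
contact_force: [0.1, -0.5, 0.0]
gripper_width: 0.939
```

>>> {"fn": "carry_out", "kwargs": {
  "moves": [
    [[0,0,-8.3],[23.5,-12.5,0],6],
    [[0,0,-8.3],[23.5,-12.5,0],6],
    [[0,0,-8.3],[23.5,-12.5,0],5],
    [[0,0,-8.3],[23.5,-12.5,0],5],
    [[0,0,-8.3],[23.5,-12.5,0],5]
  ]
}}

```text
t: 2.6
eef_pos: [0.5029, -0.2472, 0.2486]
tool_rot: [-0.0, 0.965, 0.261, 0.001]
contact_force: [-0.5, 0.2, -0.1]
gripper_width: 0.588
```

>>> {"fn": "carry_out", "kwargs": {
  "moves": [
    [[0,0,-13.4],[18.7,-18.3,5],5],
    [[0,0,-13.4],[18.7,-18.3,5],5],
    [[0,0,-13.4],[18.7,-18.3,5],5],
    [[0,0,-13.4],[18.7,-18.3,5],5],
    [[0,0,-13.4],[18.7,-18.3,5],5]
  ]
}}

```text
t: 3.22
eef_pos: [0.5711, 0.0046, 0.1977]
tool_rot: [-0.001, 0.928, 0.372, 0.0]
contact_force: [-0.1, -0.5, -0.4]
gripper_width: 0.583
```

```bash
python3 - <<'E'
from h import *
plan((.641,.2535,.12,56.8),(.641,.2535,.05,56.8))
E
```

```text
now [0.5711, 0.0046, 0.1977] yaw 43.6 t 3.23 grip 4.98
 rows 5 turn [-0.1, -0.0, -13.2] shift [22.24, -13.18, 7.8]
   -> [0.641, 0.2535, 0.12]
 rows 2 turn [0.0, -0.0, 0.0] shift [-0.01, -0.0, 7.0]
   -> [0.641, 0.2535, 0.05]
```

>>> {"fn": "carry_out", "kwargs": {
  "moves": [
    [[0,0,-13.2],[22.2,-13.2,7.8],5],
    [[0,0,-13.2],[22.2,-13.2,7.8],5],
    [[0,0,-13.2],[22.2,-13.2,7.8],5],
    [[0,0,-13.2],[22.2,-13.2,7.8],5],
    [[0,0,-13.2],[22.2,-13.2,7.8],5]
  ]
}}

```text
t: 3.85
eef_pos: [0.6414, 0.252, 0.1188]
tool_rot: [-0.001, 0.88, 0.475, -0.001]
contact_force: [-0.2, -0.6, -0.7]
gripper_width: 0.589
```

```bash
python3 - <<'E'
from h import *
A=np.array([.6047,.198])
W=[(*(A+.066*np.array([np.cos(np.radians(a)),np.sin(np.radians(a))])),.05,a) for a in(56.8,47.3,37.5,27.7,17.9,8.0)]
plan((.641,.2535,.05,56.8))
# arc relative to the gripping pose
p0=np.array(W[0][:3]); r0=down(56.8)
for w in W[1:]: print(round(w[3]-56.8,1), np.round(r0.inv().apply(np.array(w[:3])-p0)*100,2))
save("top","c4.png",(150,120,270,220),5)
E
```

```text
now [0.6414, 0.252, 0.1188] yaw 56.7 t 3.85 grip 5.03
 rows 2 turn [-0.1, 0.0, -0.1] shift [0.11, -0.11, 6.88]
   -> [0.641, 0.2535, 0.05]
-9.5 [-0.09  1.09  0.  ]
-19.3 [-0.37  2.18  0.  ]
-29.1 [-0.83  3.21  0.  ]
-38.9 [-1.46  4.14  0.  ]
-48.8 [-2.25  4.97  0.  ]
```

View pics/c4.png

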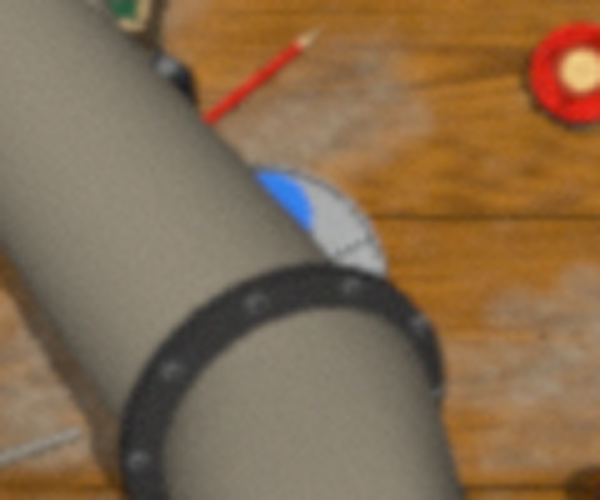

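The arm hides the gripper from above. I'll descend and close on the peg.

>>> {"fn": "carry_out", "kwargs": {
  "moves": [
    [[0,0,0],[0.1,-0.1,3.5],5],
    [[0,0,0],[0.1,-0.1,6.9],4.5],
    [[0,0,0],[0.1,-0.1,6.9],0],
    [[0,0,0],[0.1,-0.1,6.9],0],
    [[0,0,0],[0.1,-0.1,6.9],0]
  ],
  "newtons": 20
}}

```text
t: 4.53
eef_pos: [0.6417, 0.2492, 0.0525]
tool_rot: [0.001, 0.881, 0.473, -0.0]
contact_force: [-1.7, -3.5, -1.2]
gripper_width: 0.134
```

>>> {"fn": "carry_out", "kwargs": {
  "moves": [
    [[0,0,0],[0,0,0],0],
    [[0,0,0],[0,0,0],0],
    [[0,0,0],[0,0,0],0]
  ]
}}

```text
t: 4.9
eef_pos: [0.6416, 0.2494, 0.0524]
tool_rot: [0.001, 0.881, 0.474, -0.0]
contact_force: [-2.6, -4.6, 3.0]
gripper_width: 0.127
```

The peg is gripped (10.8 mm opening). Now the arc.

>>> {"fn": "carry_out", "kwargs": {
  "moves": [
    [[0,0,9.5],[-0.1,1.1,0],0],
    [[0,0,19.3],[-0.4,2.2,0],0],
    [[0,0,29.1],[-0.8,3.2,0],0],
    [[0,0,38.9],[-1.5,4.1,0],0],
    [[0,0,48.8],[-2.2,5.0,0],0]
  ]
}}

```text
t: 5.52
eef_pos: [0.6675, 0.2053, 0.0523]
tool_rot: [0.0, 0.998, 0.066, -0.003]
contact_force: [-16.3, -1.7, 10.0]
gripper_width: 0.129
```

>>> {"fn": "carry_out", "kwargs": {
  "moves": [
    [[0,0,0],[0,0,0],0],
    [[0,0,0],[0,0,0],0],
    [[0,0,0],[0,0,0],0]
  ]
}}

```text
t: 5.9
eef_pos: [0.6674, 0.2058, 0.0523]
tool_rot: [0.0, 0.998, 0.069, -0.003]
contact_force: [-13.1, -3.1, 10.3]
gripper_width: 0.123
```

```bash
python3 - <<'E'
from h import *
p,r,o=tool(); print(P(p),np.degrees(np.arctan2(p[1]-.198,p[0]-.6047)),o["contact_force"])
for n in("top","side"): print(n,{c:P(v) for c,v in pads(n,bot.read_camera(n)).items()})
plan((.670,.2072,.12,8))
E
```

```text
[0.6674, 0.2058, 0.0523] 7.089130058499373 [-13.05457658  -3.08193691  10.33230975]
top {'blue': [0.6527, 0.1365]}
side {'green': [0.556, 0.1897], 'yellow': [0.6265, 0.2263], 'blue': [0.6319, 0.1588]}
now [0.6674, 0.2058, 0.0523] yaw 7.9 t 6.0 grip 1.1
 rows 2 turn [-0.0, 0.3, -0.1] shift [0.23, -0.11, -6.77]
   -> [0.67, 0.2072, 0.12]
```

The green pad is at (0.556,0.190), within about 2° of the pointer. I'll release and retreat.

>>> {"fn": "carry_out", "kwargs": {
  "moves": [
    [[0,0,0],[0,0,0],4],
    [[0,0,0],[0,0,0],4],
    [[0,0,0],[0,0,0],4],
    [[0,0,0],[0,0,-5],4],
    [[0,0,0],[0,0,-10],6]
  ]
}}

```text
t: 6.62
eef_pos: [0.6707, 0.205, 0.152]
tool_rot: [0.0, 0.998, 0.068, -0.0]
contact_force: [0.6, 0.3, -0.1]
gripper_width: 0.668
```

```bash
python3 - <<'E'
from h import *
plan((.47,-.034,.18,0),(.4645,-.034,.045,0))
E
```

```text
now [0.6707, 0.205, 0.152] yaw 7.8 t 6.62 grip 5.71
 rows 3 turn [0.0, 0.0, 3.9] shift [-11.56, 10.48, -1.39]
 rows 3 turn [0.0, 0.0, 3.9] shift [-10.82, 11.24, -1.39]
   -> [0.47, -0.034, 0.18]
 rows 3 turn [0.0, 0.0, -0.0] shift [-0.54, 0.0, 13.5]
   -> [0.4645, -0.034, 0.045]
```

>>> {"fn": "carry_out", "kwargs": {
  "moves": [
    [[0,0,3.9],[-11.6,10.5,-1.4],8.4],
    [[0,0,3.9],[-11.6,10.5,-1.4],8.4],
    [[0,0,3.9],[-11.6,10.5,-1.4],8.4],
    [[0,0,3.9],[-11.6,10.5,-1.4],8.4]
  ]
}}

```text
t: 7.12
eef_pos: [0.5693, 0.0825, 0.1659]
tool_rot: [0.001, 0.999, 0.032, 0.0]
contact_force: [0.5, -0.2, 0.4]
gripper_width: 0.985
```

>>> {"fn": "carry_out", "kwargs": {
  "moves": [
    [[0,0,3.9],[-10.8,11.2,-1.4],8.4],
    [[0,0,3.9],[-10.8,11.2,-1.4],8.4],
    [[0,0,3.9],[-10.8,11.2,-1.4],8.4],
    [[0,0,3.9],[-10.8,11.2,-1.4],8.4]
  ]
}}

```text
t: 7.62
eef_pos: [0.4698, -0.035, 0.1797]
tool_rot: [0.0, 1.0, -0.001, 0.0]
contact_force: [0.9, 0.7, 0.5]
gripper_width: 0.984
```

```bash
python3 - <<'E'
from h import *
plan((.4645,-.034,.045,0))
im=bot.read_camera("side"); bot.read_camera("top"); print({c:P(v) for c,v in pads("side",im).items()})
for n in("top","side"): print(n,[(np.round(d["location"]),round(d["score"],2)) for d in dets("oil_bottle",n)])
save("side","c5.png",(150,120,310,240),4)
E
```

```text
now [0.4698, -0.035, 0.1797] yaw -0.2 t 7.62 grip 8.4
 rows 3 turn [0.0, -0.0, -0.2] shift [-0.54, -0.1, 13.47]
   -> [0.4645, -0.034, 0.045]
{'green': [0.5681, 0.1873], 'yellow': [0.6224, 0.2431], 'blue': [0.632, 0.1583]}
top [(array([201., 180.]), 0.71)]
side [(array([220., 215.]), 0.81), (array([190., 219.]), 0.66), (array([285., 246.]), 0.43)]
```

View pics/c5.png

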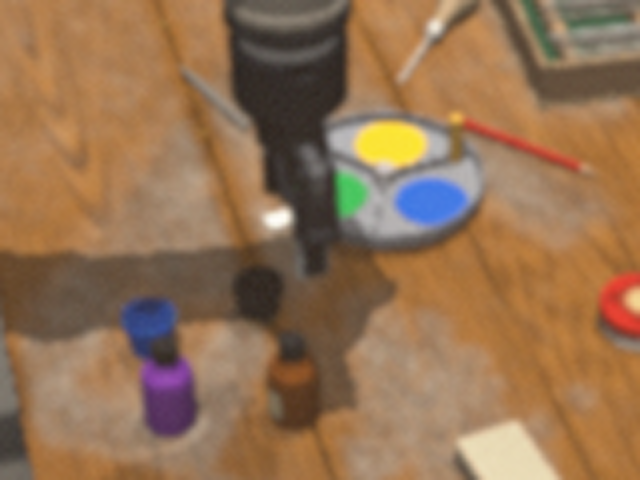

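Green is at the pointer, and the gripper is above the bottle. I'll descend and grip.

>>> {"fn": "carry_out", "kwargs": {
  "moves": [
    [[0,0,-0.2],[-0.5,-0.1,4.5],8.4],
    [[0,0,-0.2],[-0.5,-0.1,9],8.4],
    [[0,0,-0.2],[-0.5,-0.1,13.5],8.4],
    [[0,0,-0.2],[-0.5,-0.1,13.5],8.4],
    [[0,0,-0.2],[-0.5,-0.1,13.5],2]
  ],
  "newtons": 30
}}

```text
t: 8.5
eef_pos: [0.466, -0.0322, 0.0453]
tool_rot: [-0.0, 1.0, 0.002, 0.001]
contact_force: [0.5, -0.4, 0.3]
gripper_width: 0.794
```

>>> {"fn": "carry_out", "kwargs": {
  "moves": [
    [[0,0,0],[0,0,0],2],
    [[0,0,0],[0,0,0],2],
    [[0,0,0],[0,0,0],2],
    [[0,0,0],[0,0,0],2],
    [[0,0,0],[0,0,0],2]
  ]
}}

```text
t: 9.12
eef_pos: [0.4664, -0.0329, 0.046]
tool_rot: [0.0, 1.0, 0.001, 0.002]
contact_force: [-0.5, -0.8, 7.0]
gripper_width: 0.436
```

>>> {"fn": "carry_out", "kwargs": {
  "moves": [
    [[0,0,0],[0,0,-3],2],
    [[0,0,0],[0,0,-6],2],
    [[0,0,0],[0,0,-6],2]
  ]
}}

```text
t: 9.5
eef_pos: [0.4668, -0.0329, 0.1069]
tool_rot: [0.0, 1.0, 0.001, 0.003]
contact_force: [0.6, -0.8, -2.1]
gripper_width: 0.434
```

```bash
python3 - <<'E'
from h import *
plan((.5568,.191,.105,0,45),(.5568,.191,.062,0,20))
save("side","c6.png",(150,120,310,240),4)
E
```

```text
now [0.4668, -0.0329, 0.1069] yaw 0.2 t 9.5 grip 3.7
 rows 3 turn [0.0, -0.2, 0.1] shift [4.53, -11.18, 0.12]
 rows 3 turn [0.0, -0.1, 0.1] shift [4.51, -11.19, 0.11]
   -> [0.5568, 0.191, 0.105]
 rows 3 turn [0.0, -0.0, -0.0] shift [-0.0, -0.0, 4.3]
   -> [0.5568, 0.191, 0.062]
```

View pics/c6.png

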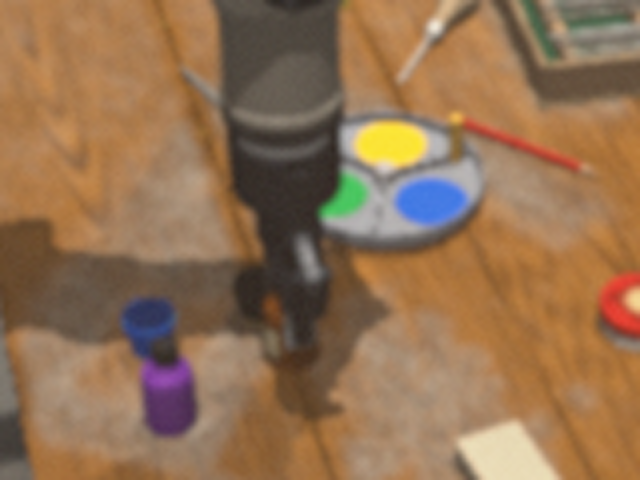

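The bottle is lifted. I'll move it over the green pad and lower it.

>>> {"fn": "carry_out", "kwargs": {
  "moves": [
    [[0,-0.1,0],[4.5,-11.2,0.1],2],
    [[0,-0.1,0],[4.5,-11.2,0.1],2],
    [[0,-0.1,0],[4.5,-11.2,0.1],2]
  ]
}}

```text
t: 9.93
eef_pos: [0.5104, 0.0851, 0.1027]
tool_rot: [-0.001, 1.0, 0.005, -0.0]
contact_force: [-1.4, 0.2, -0.6]
gripper_width: 0.437
```

>>> {"fn": "carry_out", "kwargs": {
  "moves": [
    [[0,-0.1,0],[4.5,-11.2,0.1],2],
    [[0,-0.1,0],[4.5,-11.2,0.1],2],
    [[0,-0.1,0],[4.5,-11.2,0.1],2],
    [[0,-0.1,0],[4.5,-11.2,0.1],2]
  ]
}}

```text
t: 10.42
eef_pos: [0.5532, 0.1902, 0.101]
tool_rot: [0.001, 1.0, 0.001, -0.003]
contact_force: [0.2, -0.6, -1.9]
gripper_width: 0.435
```

```bash
python3 - <<'E'
from h import *
plan((.557,.191,.064,0,20),(.557,.191,.0605,0))
E
```

```text
now [0.5532, 0.1902, 0.101] yaw 0.2 t 10.43 grip 3.72
 rows 2 turn [0.1, 0.3, 0.2] shift [0.4, -0.09, 3.69]
   -> [0.557, 0.191, 0.064]
 rows 1 turn [0.0, 0.0, -0.0] shift [0.0, -0.0, 0.35]
   -> [0.557, 0.191, 0.0605]
```

>>> {"fn": "carry_out", "kwargs": {
  "moves": [
    [[0,0.3,0],[0.4,-0.1,1.5],2],
    [[0,0.3,0],[0.4,-0.1,3],2],
    [[0,0.3,0],[0.4,-0.1,3.7],2],
    [[0,0.3,0],[0.4,-0.1,4],2],
    [[0,0.3,0],[0.4,-0.1,4],2]
  ]
}}

```text
t: 11.05
eef_pos: [0.558, 0.1925, 0.0621]
tool_rot: [0.0, 1.0, 0.002, 0.001]
contact_force: [0.1, -0.2, -0.5]
gripper_width: 0.439
```

```bash
python3 - <<'E'
from h import *
p,r,o=tool(); print(P(p),o["contact_force"],r.as_matrix()[:,2])
print(pads("side",bot.read_camera("side")))
E
```

```text
[0.558, 0.1925, 0.0621] [ 0.13316097 -0.20912095 -0.47399603] [ 1.61111880e-03 -8.45441101e-05 -9.99998699e-01]
{'green': array([0.53771926, 0.1854549 ]), 'yellow': array([0.63406189, 0.23535944]), 'blue': array([0.63196451, 0.15825569])}
```

>>> {"fn": "carry_out", "kwargs": {
  "moves": [
    [[0,0,0],[-0.1,0.1,0.15],2],
    [[0,0,0],[-0.1,0.1,0.2],2],
    [[0,0,0],[-0.1,0.1,0.2],2]
  ]
}}

```text
t: 11.48
eef_pos: [0.5571, 0.1916, 0.0603]
tool_rot: [-0.0, 1.0, 0.002, 0.001]
contact_force: [-0.3, 0.2, -0.2]
gripper_width: 0.434
```

>>> {"fn": "carry_out", "kwargs": {
  "moves": [
    [[0,0,0],[0,0,0],5.5],
    [[0,0,0],[0,0,0],5.5],
    [[0,0,0],[0,0,0],6.5],
    [[0,0,0],[0,0,0],6.5],
    [[0,0,0],[0,0,0],6.5]
  ]
}}

```text
t: 12.1
eef_pos: [0.5571, 0.1916, 0.0602]
tool_rot: [0.0, 1.0, 0.002, 0.001]
contact_force: [0.6, 0.0, -0.2]
gripper_width: 0.765
```

>>> {"fn": "carry_out", "kwargs": {
  "moves": [
    [[0,0,0],[0,0,-4],6.5],
    [[0,0,0],[0,0,-10],6.5],
    [[0,0,0],[0,0,-13],6.5]
  ]
}}

```text
t: 12.48
eef_pos: [0.558, 0.1921, 0.1935]
tool_rot: [-0.001, 1.0, 0.002, 0.003]
contact_force: [-0.5, -0.1, -1.2]
gripper_width: 0.759
```

```bash
python3 - <<'E'
from h import *
plan((.52,-.15,.2,30),(.483,-.376,.13,56.5))
E
```

```text
now [0.558, 0.1921, 0.1935] yaw 0.2 t 12.47 grip 6.48
 rows 3 turn [-0.0, -0.2, -14.9] shift [-1.95, 17.1, -0.36]
 rows 3 turn [-0.0, -0.1, -14.9] shift [-6.28, 16.02, -0.35]
   -> [0.52, -0.15, 0.2]
 rows 4 turn [0.0, -0.0, -26.5] shift [-14.5, 17.73, 6.99]
   -> [0.483, -0.376, 0.13]
```

>>> {"fn": "carry_out", "kwargs": {
  "moves": [
    [[0,0,-14.9],[-2,17.1,-0.4],8],
    [[0,0,-14.9],[-2,17.1,-0.4],8],
    [[0,0,-14.9],[-2,17.1,-0.4],8],
    [[0,0,-14.9],[-2,17.1,-0.4],8]
  ]
}}

```text
t: 12.98
eef_pos: [0.5368, 0.0153, 0.1942]
tool_rot: [0.001, 0.992, 0.127, 0.001]
contact_force: [0.1, 0.5, 1.0]
gripper_width: 0.936
```

>>> {"fn": "carry_out", "kwargs": {
  "moves": [
    [[0,0,-14.9],[-6.3,16,-0.3],8],
    [[0,0,-14.9],[-6.3,16,-0.3],8],
    [[0,0,-14.9],[-6.3,16,-0.3],8],
    [[0,0,-14.9],[-6.3,16,-0.3],8]
  ]
}}

```text
t: 13.48
eef_pos: [0.5175, -0.1546, 0.1971]
tool_rot: [0.001, 0.967, 0.255, 0.001]
contact_force: [-0.4, 0.1, 0.1]
gripper_width: 0.939
```

>>> {"fn": "carry_out", "kwargs": {
  "moves": [
    [[0,0,-26.5],[-14.5,17.7,7],8],
    [[0,0,-26.5],[-14.5,17.7,7],8],
    [[0,0,-26.5],[-14.5,17.7,7],8],
    [[0,0,-26.5],[-14.5,17.7,7],8],
    [[0,0,-26.5],[-14.5,17.7,7],8]
  ]
}}

```text
t: 14.1
eef_pos: [0.4793, -0.3794, 0.1253]
tool_rot: [-0.0, 0.882, 0.471, -0.0]
contact_force: [-0.4, 0.0, -0.2]
gripper_width: 0.935
```

```bash
python3 - <<'E'
from h import *
plan((.483,-.376,.018,56.5))
for n in ("side","top"):
    bot.read_camera(n)
    for d in dets("oil_bottle",n):
        x0=ray(n,d["location"],.054)[:2]
        if np.hypot(*(x0-[.557,.191]))<.06:
            x,f=fit("oil_bottle",{n:d["region"]},[*x0,0.],z=.0145); print(n,d["location"],P(x),f)
save("top","c7.png",(140,130,290,260),5)
E
```

```text
now [0.4793, -0.3794, 0.1253] yaw 56.1 t 14.1 grip 7.98
 rows 2 turn [-0.0, 0.0, -0.4] shift [0.49, 0.12, 10.73]
   -> [0.483, -0.376, 0.018]
top [197.8, 191.2] [0.5556, 0.1911, 0.3557] 0.16723809523809519
```

View pics/c7.png

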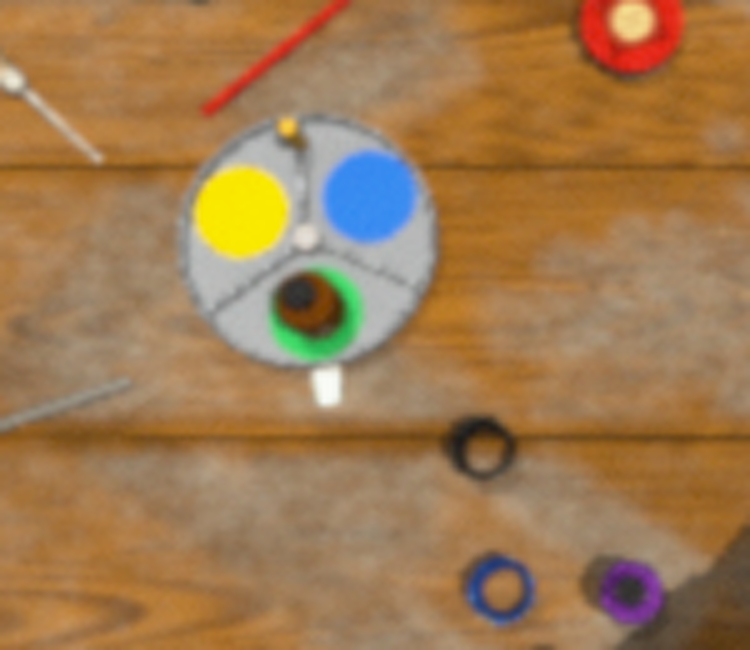

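The bottle stands upright on the green pad, which is at the pointer. Now the cork grasp.

>>> {"fn": "carry_out", "kwargs": {
  "moves": [
    [[0,0,-0.4],[0.5,0.1,5],8],
    [[0,0,-0.4],[0.5,0.1,10],8],
    [[0,0,-0.4],[0.5,0.1,10.7],8],
    [[0,0,-0.4],[0.5,0.1,10.7],3],
    [[0,0,-0.4],[0.5,0.1,10.7],3]
  ],
  "newtons": 30
}}

```text
t: 14.98
eef_pos: [0.4865, -0.3732, 0.0224]
tool_rot: [0.002, 0.879, 0.476, 0.002]
contact_force: [-0.8, 0.8, 1.8]
gripper_width: 0.529
```

>>> {"fn": "carry_out", "kwargs": {
  "moves": [
    [[0,0,0],[0,0,0],3],
    [[0,0,0],[0,0,0],3],
    [[0,0,0],[0,0,0],3],
    [[0,0,0],[0,0,0],3]
  ]
}}

```text
t: 15.48
eef_pos: [0.4865, -0.3734, 0.0225]
tool_rot: [0.002, 0.879, 0.476, 0.002]
contact_force: [0.6, -0.2, 7.8]
gripper_width: 0.523
```

```bash
python3 - <<'E'
from h import *
p,r,o=tool(); print(P(p),o["contact_force"]); g=p
bot.read_camera("side"); bot.read_camera("top")
for n in ("side","top"):
    for d in dets("oilstone",n)[:1]:
        x,f=fit("oilstone",{n:d["region"]},[.599,-.1845,.145]); print(n,P(x),f)
    for d in dets("cork_block",n)[:1]:
        x,f=fit("cork_block",{n:d["region"]},[.483,-.376,2.56]); print(n,P(x),f)
plan((p[0],p[1],.09,56.5),(.50,-.21,.10,77),(.579,-.046,.08,98.3,50))
E
```

```text
[0.4865, -0.3734, 0.0225] [ 0.5564853  -0.23674171  7.7824486 ]
side [0.6286, -0.2063, -0.4513] 0.6437847866419295
side [0.4798, -0.3777, 2.653] 0.21273672848591896
top [0.6008, -0.185, 0.1345] 0.05171870072532325
now [0.4866, -0.3734, 0.0225] yaw 56.9 t 15.78 grip 4.49
 rows 2 turn [0.3, -0.1, 0.4] shift [0.01, 0.04, -6.75]
   -> [0.4866, -0.3734, 0.09]
 rows 3 turn [0.0, 0.0, -20.5] shift [14.36, -7.91, -1.01]
   -> [0.4999, -0.21, 0.1]
 rows 4 turn [-0.0, 0.0, -21.3] shift [17.76, 4.01, 1.98]
   -> [0.579, -0.046, 0.08]
```

>>> {"fn": "carry_out", "kwargs": {
  "moves": [
    [[0,0,0],[0,0,-3.5],3],
    [[0,0,0],[0,0,-6.8],3],
    [[0,0,0],[0,0,-6.8],3]
  ]
}}

```text
t: 16.15
eef_pos: [0.4867, -0.374, 0.0918]
tool_rot: [0.003, 0.879, 0.476, 0.002]
contact_force: [0.3, -0.2, -0.4]
gripper_width: 0.523
```

>>> {"fn": "carry_out", "kwargs": {
  "moves": [
    [[0,0,-20.5],[14.4,-7.9,-1],3],
    [[0,0,-20.5],[14.4,-7.9,-1],3],
    [[0,0,-20.5],[14.4,-7.9,-1],3],
    [[0,0,-20.5],[14.4,-7.9,-1],3]
  ]
}}

```text
t: 16.65
eef_pos: [0.4976, -0.2047, 0.0981]
tool_rot: [-0.0, 0.779, 0.628, 0.001]
contact_force: [-0.3, -0.4, 0.5]
gripper_width: 0.525
```

```bash
python3 - <<'E'
from h import *
plan((.5786,-.043,.08,98.2,50))
E
```

```text
now [0.4976, -0.2047, 0.0981] yaw 77.7 t 16.65 grip 4.48
 rows 4 turn [0.1, -0.1, -20.5] shift [17.52, 4.48, 1.85]
   -> [0.5786, -0.043, 0.08]
```

>>> {"fn": "carry_out", "kwargs": {
  "moves": [
    [[0,0,-20.5],[17.5,4.5,1.8],3],
    [[0,0,-20.5],[17.5,4.5,1.8],3],
    [[0,0,-20.5],[17.5,4.5,1.8],3],
    [[0,0,-20.5],[17.5,4.5,1.8],3],
    [[0,0,-20.5],[17.5,4.5,1.8],3]
  ]
}}

```text
t: 17.27
eef_pos: [0.5789, -0.0495, 0.0796]
tool_rot: [0.001, 0.657, 0.754, -0.0]
contact_force: [-0.6, 0.3, -1.0]
gripper_width: 0.523
```

```bash
python3 - <<'E'
from h import *
plan((.5786,-.043,.023,98.2,50))
bot.read_camera("side")
for d in dets("cork_block","side")[:2]:
    print(d["location"],d["score"],P(fit("cork_block",{"side":d["region"]},[.579,-.046,.14],z=.058)[0]))
save("side","c8.png",(190,130,350,290),3.7)
E
```

```text
now [0.5789, -0.0495, 0.0796] yaw 97.8 t 17.27 grip 4.47
 rows 2 turn [0.0, 0.1, -0.4] shift [0.66, 0.05, 5.66]
   -> [0.5786, -0.043, 0.023]
[263.7, 204.6] 0.63 [0.5858, -0.0512, -0.2357]
```

View pics/c8.png

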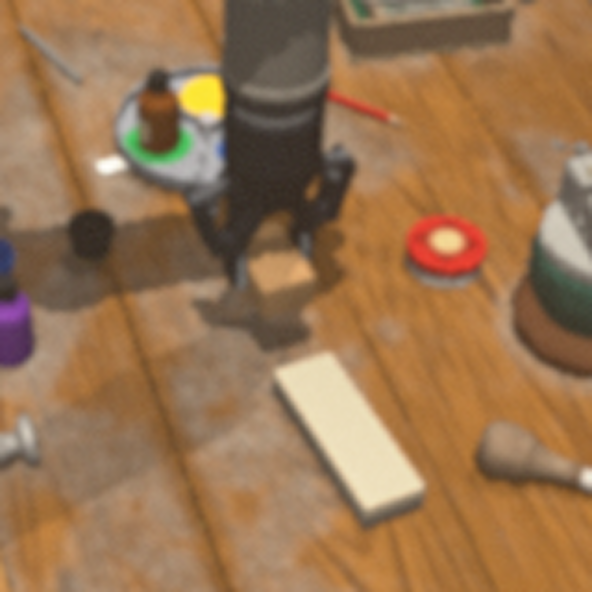

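The cork is held level and lined up with the stone. I'll lower it.

>>> {"fn": "carry_out", "kwargs": {
  "moves": [
    [[0,0,-0.4],[0.6,0,2.5],3],
    [[0,0,-0.4],[0.6,0,4.5],3],
    [[0,0,-0.4],[0.6,0,5.6],3],
    [[0,0,-0.4],[0.6,0,5.6],3],
    [[0,0,-0.4],[0.6,0,5.6],3]
  ]
}}

```text
t: 18.05
eef_pos: [0.579, -0.0422, 0.0245]
tool_rot: [0.001, 0.654, 0.756, 0.001]
contact_force: [0.1, -0.3, -0.7]
gripper_width: 0.525
```

>>> {"fn": "carry_out", "kwargs": {
  "moves": [
    [[0,0,0],[0,0,0],6.5],
    [[0,0,0],[0,0,0],6.5],
    [[0,0,0],[0,0,0],6.5],
    [[0,0,0],[0,0,-0.5],6.5],
    [[0,0,0],[0,0,-5],6.5]
  ]
}}

```text
t: 18.68
eef_pos: [0.5764, -0.0419, 0.0726]
tool_rot: [-0.002, 0.654, 0.756, -0.001]
contact_force: [0.2, -0.4, 0.6]
gripper_width: 0.758
```

```bash
python3 - <<'E'
from h import *
plan((.5,.02,.15,60),(.4655,.081,.11,20))
E
```

```text
now [0.5764, -0.0419, 0.0726] yaw 98.3 t 18.68 grip 6.48
 rows 4 turn [-0.2, 0.0, 38.3] shift [7.24, -6.7, -7.71]
   -> [0.5, 0.02, 0.15]
 rows 4 turn [-0.0, 0.1, 40.0] shift [3.56, -6.03, 4.0]
   -> [0.4655, 0.081, 0.11]
```

>>> {"fn": "carry_out", "kwargs": {
  "moves": [
    [[0,0,38.3],[7.2,-6.7,-7.7],8],
    [[0,0,38.3],[7.2,-6.7,-7.7],8],
    [[0,0,38.3],[7.2,-6.7,-7.7],8],
    [[0,0,38.3],[7.2,-6.7,-7.7],8],
    [[0,0,38.3],[7.2,-6.7,-7.7],8]
  ]
}}

```text
t: 19.3
eef_pos: [0.5019, 0.0199, 0.1516]
tool_rot: [0.001, 0.866, 0.5, 0.001]
contact_force: [0.0, -0.4, -0.5]
gripper_width: 0.934
```

>>> {"fn": "carry_out", "kwargs": {
  "moves": [
    [[0,0,40],[3.6,-6,4],8],
    [[0,0,40],[3.6,-6,4],8],
    [[0,0,40],[3.6,-6,4],8],
    [[0,0,40],[3.6,-6,4],8],
    [[0,0,40],[3.6,-6,4],8]
  ]
}}

```text
t: 19.92
eef_pos: [0.468, 0.081, 0.111]
tool_rot: [0.0, 0.985, 0.175, 0.001]
contact_force: [-0.0, -0.0, -0.9]
gripper_width: 0.936
```

```bash
python3 - <<'E'
from h import *
plan((.4665,.081,.026,20))
bot.read_camera("side"); bot.read_camera("top"); 
for n in("side","top"):
  for l,x0 in(("cork_block",[.579,-.046,.14]),("oilstone",[.599,-.184,.14])):
    for d in dets(l,n)[:2]:
      print(n,l,d["location"],d["score"],*map(P,fit(l,{n:d["region"]},x0)))
E
```

```text
now [0.468, 0.081, 0.111] yaw 20.2 t 19.93 grip 8.0
 rows 2 turn [0.0, -0.1, 0.2] shift [-0.15, -0.06, 8.5]
   -> [0.4665, 0.081, 0.026]
side cork_block [262.5, 213.7] 0.82 [0.5786, -0.0458, 0.1114] 0.0971
side oilstone [281.9, 246.8] 0.75 [0.5975, -0.1832, 0.1367] 0.0406
top cork_block [278.2, 182.4] 0.72 [0.5814, -0.047, 0.141] 0.0635
top oilstone [320.0, 178.2] 0.85 [0.6016, -0.185, 0.1472] 0.0589
```

The cork sits about 139 mm along the stone's axis with about 0.5 mm lateral offset. Now grip the loupe.

>>> {"fn": "carry_out", "kwargs": {
  "moves": [
    [[0,0,0.2],[-0.2,0,4],8],
    [[0,0,0.2],[-0.2,0,8],8],
    [[0,0,0.2],[-0.2,0,8.4],8],
    [[0,0,0.2],[-0.2,0,8.4],8],
    [[0,0,0.2],[-0.2,0,8.4],2]
  ],
  "newtons": 25
}}

```text
t: 20.85
eef_pos: [0.4674, 0.0804, 0.0284]
tool_rot: [0.0, 0.985, 0.172, 0.002]
contact_force: [0.1, -1.2, 0.3]
gripper_width: 0.744
```

>>> {"fn": "carry_out", "kwargs": {
  "moves": [
    [[0,0,0],[0,0,0],2],
    [[0,0,0],[0,0,0],2],
    [[0,0,0],[0,0,0],2],
    [[0,0,0],[0,0,0],2],
    [[0,0,0],[0,0,0],2]
  ]
}}

```text
t: 21.48
eef_pos: [0.4671, 0.0803, 0.0282]
tool_rot: [0.0, 0.985, 0.172, 0.002]
contact_force: [-1.3, -0.0, 7.7]
gripper_width: 0.45
```

>>> {"fn": "carry_out", "kwargs": {
  "moves": [
    [[0,0,0],[0,0,-3],2],
    [[0,0,0],[0,0,-6.5],2],
    [[0,0,0],[0,0,-6.5],2]
  ]
}}

```text
t: 21.85
eef_pos: [0.468, 0.0806, 0.0946]
tool_rot: [-0.0, 0.985, 0.172, 0.004]
contact_force: [1.3, 0.4, -0.8]
gripper_width: 0.448
```

```bash
python3 - <<'E'
from h import *
plan((.5795,-.0465,.092,20,50))
save("side","c9.png",(160,120,320,240),4)
E
```

```text
now [0.468, 0.0806, 0.0946] yaw 19.8 t 21.85 grip 3.83
 rows 4 turn [0.1, -0.4, -0.2] shift [6.19, 15.73, 0.32]
   -> [0.5795, -0.0465, 0.092]
```

View pics/c9.png

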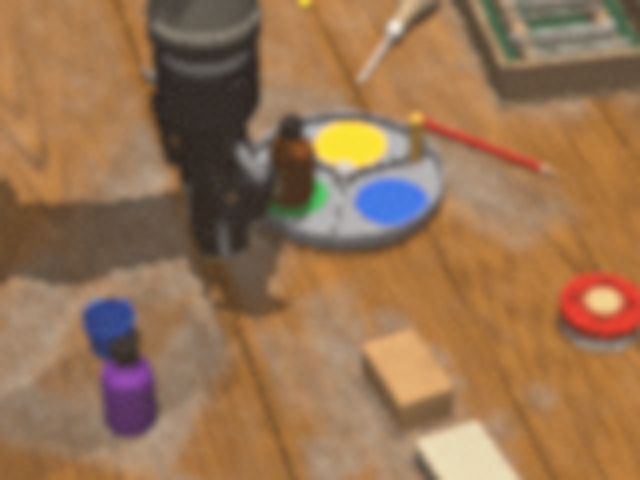

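The loupe is held between the fingers. I'll carry it over the cork.

>>> {"fn": "carry_out", "kwargs": {
  "moves": [
    [[0,-0.3,0],[6.2,15.7,0.1],2],
    [[0,-0.3,0],[6.2,15.7,0.1],2],
    [[0,-0.3,0],[6.2,15.7,0.1],2],
    [[0,-0.3,0],[6.2,15.7,0.1],2],
    [[0,-0.3,0],[6.2,15.7,0.1],2]
  ]
}}

```text
t: 22.52
eef_pos: [0.5764, -0.046, 0.09]
tool_rot: [0.0, 0.985, 0.172, -0.003]
contact_force: [0.1, 0.4, -1.3]
gripper_width: 0.446
```

```bash
python3 - <<'E'
from h import *
plan((.580,-.0465,.061,20,50))
E
```

```text
now [0.5764, -0.046, 0.09] yaw 19.8 t 22.52 grip 3.81
 rows 1 turn [-0.0, 0.3, -0.2] shift [0.34, 0.17, 2.9]
   -> [0.58, -0.0465, 0.061]
```

>>> {"fn": "carry_out", "kwargs": {
  "moves": [
    [[0,0.3,0],[0.35,0.15,1.2],2],
    [[0,0.3,0],[0.35,0.15,2.4],2],
    [[0,0.3,0],[0.35,0.15,2.9],2],
    [[0,0.3,0],[0.35,0.15,3.0],2],
    [[0,0.3,0],[0.35,0.15,3.0],2]
  ]
}}

```text
t: 23.15
eef_pos: [0.5812, -0.0466, 0.0611]
tool_rot: [0.0, 0.985, 0.172, 0.001]
contact_force: [0.6, 0.4, -1.0]
gripper_width: 0.449
```

```bash
python3 - <<'E'
from h import *
plan((.580,-.0465,.060,20,50))
print(tool()[2]["contact_force"])
E
```

```text
now [0.5812, -0.0466, 0.0611] yaw 19.8 t 23.15 grip 3.84
 rows 1 turn [0.0, -0.1, -0.2] shift [-0.11, -0.05, 0.11]
   -> [0.58, -0.0465, 0.06]
[ 0.61902862  0.44115523 -0.97559396]
```

>>> {"fn": "carry_out", "kwargs": {
  "moves": [
    [[0,0,0],[-0.1,0,0.1],2],
    [[0,0,0],[-0.1,0,0.15],2],
    [[0,0,0],[-0.1,0,0.15],2],
    [[0,0,0],[-0.1,0,0.15],5],
    [[0,0,0],[-0.1,0,0.15],5.5]
  ]
}}

```text
t: 23.78
eef_pos: [0.5802, -0.0474, 0.0596]
tool_rot: [0.0, 0.985, 0.172, 0.001]
contact_force: [0.5, -0.6, -0.4]
gripper_width: 0.644
```

>>> {"fn": "carry_out", "kwargs": {
  "moves": [
    [[0,0,0],[0,0,0],6.5],
    [[0,0,0],[0,0,0],6.5],
    [[0,0,0],[0,0,-1],6.5],
    [[0,0,0],[0,0,-6],6.5],
    [[0,0,0],[0,0,-10],6.5]
  ]
}}

```text
t: 24.4
eef_pos: [0.5805, -0.0471, 0.1619]
tool_rot: [0.0, 0.985, 0.172, 0.001]
contact_force: [0.2, 0.5, -0.0]
gripper_width: 0.762
```

```bash
python3 - <<'E'
from h import *
plan((.53,.15,.2,70),(.494,.363,.10,110))
E
```

```text
now [0.5805, -0.0471, 0.1619] yaw 19.8 t 24.4 grip 6.51
 rows 5 turn [0.1, -0.1, -50.2] shift [1.93, -20.26, -3.82]
   -> [0.53, 0.15, 0.2]
 rows 4 turn [0.0, -0.0, -40.0] shift [18.78, -10.67, 10.0]
   -> [0.494, 0.363, 0.1]
```

>>> {"fn": "carry_out", "kwargs": {
  "moves": [
    [[0,0,-50.2],[1.9,-20.3,-3.8],5],
    [[0,0,-50.2],[1.9,-20.3,-3.8],5],
    [[0,0,-50.2],[1.9,-20.3,-3.8],4],
    [[0,0,-50.2],[1.9,-20.3,-3.8],4],
    [[0,0,-50.2],[1.9,-20.3,-3.8],4]
  ]
}}

```text
t: 25.02
eef_pos: [0.5288, 0.1532, 0.199]
tool_rot: [0.0, 0.817, 0.577, 0.002]
contact_force: [-0.0, -0.2, -0.1]
gripper_width: 0.467
```

>>> {"fn": "carry_out", "kwargs": {
  "moves": [
    [[0,0,-40],[18.8,-10.7,8],4],
    [[0,0,-40],[18.8,-10.7,8],4],
    [[0,0,-40],[18.8,-10.7,8],4],
    [[0,0,-40],[18.8,-10.7,8],4],
    [[0,0,-40],[18.8,-10.7,8],4]
  ]
}}

```text
t: 25.65
eef_pos: [0.4908, 0.3673, 0.1171]
tool_rot: [-0.001, 0.571, 0.821, 0.001]
contact_force: [-0.2, -0.2, 0.9]
gripper_width: 0.469
```

```bash
python3 - <<'E'
from h import *
plan((.494,.363,.021,110))
save("side","c10.png",(150,90,350,270),3.3)
E
```

```text
now [0.4908, 0.3673, 0.1171] yaw 110.4 t 25.65 grip 4.01
 rows 2 turn [0.0, -0.1, 0.4] shift [-0.53, 0.15, 9.61]
   -> [0.494, 0.363, 0.021]
```

View pics/c10.png

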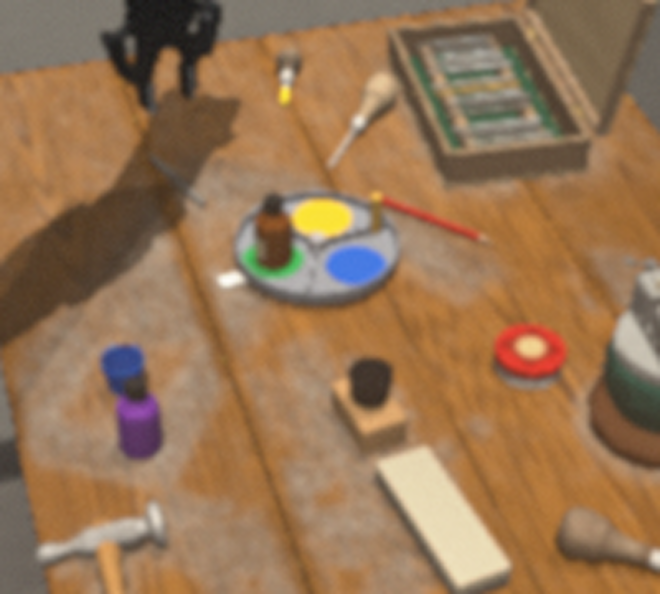

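The loupe stands in the middle of the cork and the bottle and bin are in order. Now the punch.

>>> {"fn": "carry_out", "kwargs": {
  "moves": [
    [[0,0,0.4],[-0.5,0.1,5],4],
    [[0,0,0.4],[-0.5,0.1,9],4],
    [[0,0,0.4],[-0.5,0.1,9.7],4],
    [[0,0,0.4],[-0.5,0.1,9.7],4],
    [[0,0,0.4],[-0.5,0.1,9.7],0]
  ],
  "newtons": 30
}}

```text
t: 26.32
eef_pos: [0.4973, 0.3599, 0.0227]
tool_rot: [0.001, 0.577, 0.817, 0.002]
contact_force: [0.0, -0.1, -0.6]
gripper_width: 0.268
```

>>> {"fn": "carry_out", "kwargs": {
  "moves": [
    [[0,0,0],[0,0,0],0],
    [[0,0,0],[0,0,0],0],
    [[0,0,0],[0,0,0],0],
    [[0,0,0],[0,0,0],0],
    [[0,0,0],[0,0,0],0]
  ]
}}

```text
t: 26.95
eef_pos: [0.497, 0.3598, 0.0222]
tool_rot: [0.001, 0.577, 0.817, 0.002]
contact_force: [-1.0, -0.9, 7.0]
gripper_width: 0.063
```

>>> {"fn": "carry_out", "kwargs": {
  "moves": [
    [[0,0,0],[0,0,-4],0],
    [[0,0,0],[0,0,-8],0],
    [[0,0,0],[0,0,-12],0]
  ]
}}

```text
t: 27.32
eef_pos: [0.4958, 0.3592, 0.1422]
tool_rot: [0.001, 0.577, 0.817, 0.001]
contact_force: [-0.5, 1.0, -1.2]
gripper_width: 0.066
```

```bash
python3 - <<'E'
from h import *
plan((.49,.1,.15,104),(.53,-.1945,.08,98.2))
save("side","c11.png",(150,70,310,190),4)
E
```

```text
now [0.4958, 0.3592, 0.1422] yaw 109.6 t 27.32 grip 0.57
 rows 5 turn [0.1, 0.0, 5.6] shift [-24.22, -9.23, -0.78]
   -> [0.49, 0.1, 0.15]
 rows 3 turn [0.0, 0.0, 2.9] shift [-14.77, -1.62, 3.5]
 rows 3 turn [0.0, 0.0, 2.9] shift [-14.84, -0.87, 3.51]
   -> [0.53, -0.1945, 0.08]
```

View pics/c11.png

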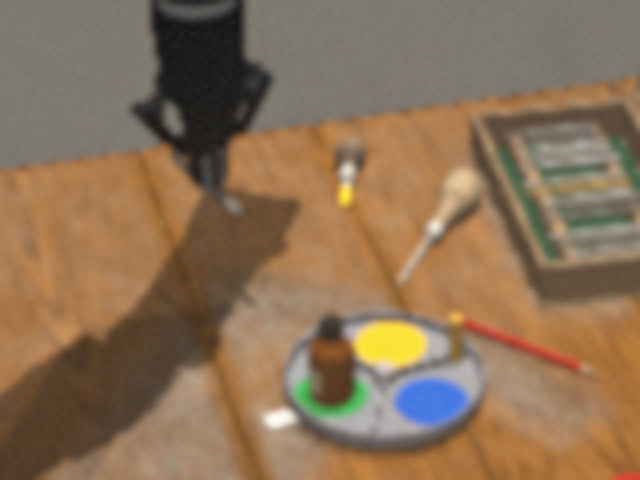

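The punch is gripped near its middle. I'll carry it to the robot's side of the stone.

>>> {"fn": "carry_out", "kwargs": {
  "moves": [
    [[0,0,5.6],[-24.2,-9.2,-0.8],0],
    [[0,0,5.6],[-24.2,-9.2,-0.8],0],
    [[0,0,5.6],[-24.2,-9.2,-0.8],0],
    [[0,0,5.6],[-24.2,-9.2,-0.8],0],
    [[0,0,5.6],[-24.2,-9.2,-0.8],0]
  ]
}}

```text
t: 28.0
eef_pos: [0.4901, 0.0947, 0.1485]
tool_rot: [0.001, 0.619, 0.786, -0.001]
contact_force: [0.4, 0.9, -0.4]
gripper_width: 0.067
```

>>> {"fn": "carry_out", "kwargs": {
  "moves": [
    [[0,0,2.9],[-14.8,-1.6,3.5],0],
    [[0,0,2.9],[-14.8,-1.6,3.5],0],
    [[0,0,2.9],[-14.8,-1.6,3.5],0],
    [[0,0,2.9],[-14.8,-1.6,3.5],0]
  ]
}}

```text
t: 28.5
eef_pos: [0.5106, -0.049, 0.1132]
tool_rot: [0.001, 0.637, 0.771, 0.0]
contact_force: [0.8, 1.4, 0.9]
gripper_width: 0.065
```

```bash
python3 - <<'E'
from h import *
plan((.5308,-.1985,.08,98.2))
E
```

```text
now [0.5106, -0.049, 0.1132] yaw 100.9 t 28.5 grip 0.56
 rows 3 turn [0.1, 0.0, 2.7] shift [-15.06, -0.84, 3.32]
   -> [0.5308, -0.1985, 0.08]
```

>>> {"fn": "carry_out", "kwargs": {
  "moves": [
    [[0,0,2.7],[-15.1,-0.8,3.3],0],
    [[0,0,2.7],[-15.1,-0.8,3.3],0],
    [[0,0,2.7],[-15.1,-0.8,3.3],0],
    [[0,0,2.7],[-15.1,-0.8,3.3],0],
    [[0,0,2.7],[-15.1,-0.8,3.3],0]
  ]
}}

```text
t: 29.12
eef_pos: [0.5326, -0.1941, 0.0811]
tool_rot: [0.001, 0.652, 0.758, 0.001]
contact_force: [-0.7, -0.3, -0.9]
gripper_width: 0.062
```

```bash
python3 - <<'E'
from h import *
plan((.5308,-.1985,.0235,98.2))
save("side","c12.png",(200,150,360,290),4)
E
```

```text
now [0.5326, -0.1941, 0.0811] yaw 98.6 t 29.12 grip 0.53
 rows 1 turn [0.2, -0.1, 0.4] shift [-0.42, -0.26, 5.76]
   -> [0.5308, -0.1985, 0.0235]
```

View pics/c12.png

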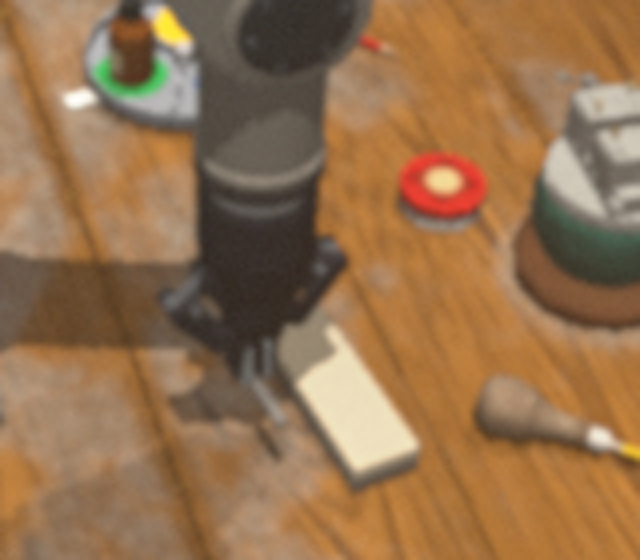

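>>> {"fn": "carry_out", "kwargs": {
  "moves": [
    [[0,0,0.4],[-0.4,-0.2,2.5],0],
    [[0,0,0.4],[-0.4,-0.2,4.5],0],
    [[0,0,0.4],[-0.4,-0.2,5.6],0],
    [[0,0,0.4],[-0.4,-0.2,5.9],0],
    [[0,0,0.4],[-0.4,-0.2,5.9],0]
  ]
}}

```text
t: 29.8
eef_pos: [0.5302, -0.1997, 0.0222]
tool_rot: [-0.0, 0.656, 0.755, 0.0]
contact_force: [-3.4, 3.1, 6.6]
gripper_width: 0.069
```

>>> {"fn": "carry_out", "kwargs": {
  "moves": [
    [[0,0,0],[0,0,0],2.5],
    [[0,0,0],[0,0,0],2.5],
    [[0,0,0],[0,0,0],2.5],
    [[0,0,0],[0,0,-1],2.5],
    [[0,0,0],[0,0,-6],2.5]
  ]
}}

```text
t: 30.42
eef_pos: [0.5284, -0.2006, 0.0804]
tool_rot: [-0.002, 0.656, 0.755, -0.0]
contact_force: [0.5, -0.4, -0.0]
gripper_width: 0.292
```

```bash
python3 - <<'E'
from h import *
plan((.5308,-.1985,.2,98.2),(.40,-.42,.25,60))
E
```

```text
now [0.5284, -0.2006, 0.0804] yaw 98.0 t 30.43 grip 2.49
 rows 2 turn [-0.2, -0.1, -0.2] shift [0.2, 0.23, -11.96]
   -> [0.5308, -0.1985, 0.2]
 rows 5 turn [-0.0, -0.0, 38.2] shift [-20.06, -16.11, -5.02]
   -> [0.4, -0.4201, 0.25]
```

>>> {"fn": "carry_out", "kwargs": {
  "moves": [
    [[0,0,0],[0,0,-6],2.5],
    [[0,0,0],[0,0,-12],2.5],
    [[0,0,0],[0,0,-12],2.5]
  ]
}}

```text
t: 30.8
eef_pos: [0.5334, -0.2017, 0.2076]
tool_rot: [0.006, 0.656, 0.754, 0.002]
contact_force: [-0.1, -0.1, -0.7]
gripper_width: 0.292
```

>>> {"fn": "carry_out", "kwargs": {
  "moves": [
    [[0,0,38],[-20,-16,-5],2.5],
    [[0,0,38],[-20,-16,-5],2.5],
    [[0,0,38],[-20,-16,-5],2.5],
    [[0,0,38],[-20,-16,-5],2.5],
    [[0,0,38],[-20,-16,-5],2.5]
  ]
}}

```text
t: 31.42
eef_pos: [0.3955, -0.426, 0.2517]
tool_rot: [0.001, 0.868, 0.496, -0.0]
contact_force: [0.8, 0.7, -0.7]
gripper_width: 0.295
```

```bash
python3 - <<'E'
from h import *
plan((.2,-.6,.25,20))
save("top","t13.png",(170,110,370,250),4)
save("side","s13.png",(170,120,360,290),4)
for n in("side","top"):
  bot.read_camera(n)
  for l,x0,z in(("cork_block",[.579,-.046,.14],0),("oilstone",[.599,-.184,.14],0),("punch",[.53,-.195,.14],0),("wax_tin",[.752,-.0137,0],0),("oil_bottle",[.556,.19,0],.0145),("loupe",[.58,-.047,0],.032)):
    for d in dets(l,n)[:3]:
      if np.hypot(*(ray(n,d["location"],.02)[:2]-x0[:2]))<.05: print(n,l,np.round(d["location"]),*map(P,fit(l,{n:d["region"]},x0,z=z)))
E
```

```text
now [0.3955, -0.426, 0.2517] yaw 59.5 t 31.43 grip 2.52
 rows 5 turn [0.1, 0.1, 39.5] shift [-24.92, -8.0, 0.2]
   -> [0.2, -0.6, 0.25]
side cork_block [263. 217.] [0.5843, -0.0606, -0.3299] 0.5286
side oilstone [283. 246.] [0.5964, -0.1842, 0.1343] 0.0789
side wax_tin [312. 197.] [0.7503, -0.0118, 0.0999] 0.079
side loupe [263. 208.] [0.5798, -0.0466, 0.1342] 0.2589
top cork_block [272. 184.] [0.5799, -0.0442, 0.1085] 0.2732
top oilstone [317. 179.] [0.602, -0.1852, 0.1306] 0.0606
top wax_tin [263. 135.] [0.7542, -0.0144, 0.0188] 0.0495
top oil_bottle [201. 192.] [0.5571, 0.1908, 0.1084] 0.1091
top loupe [278. 180.] [0.5849, -0.0482, 0.1715] 0.5956
```

View pics/t13.png

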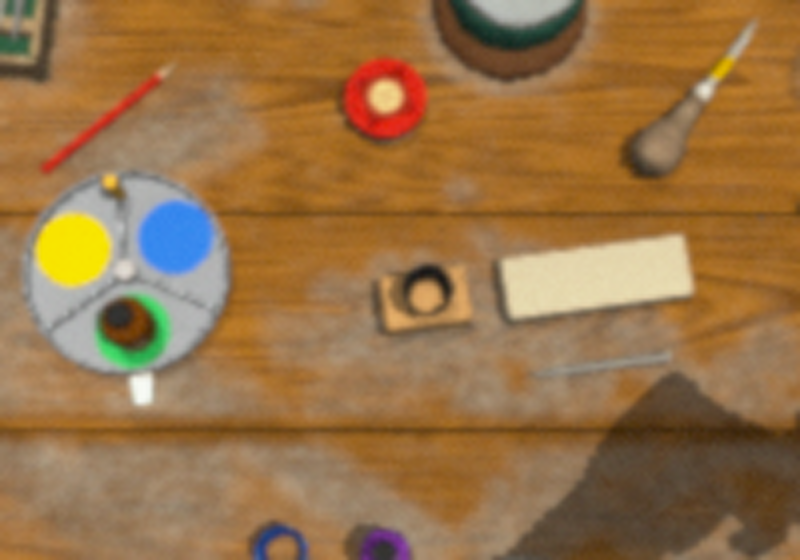

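View pics/s13.png

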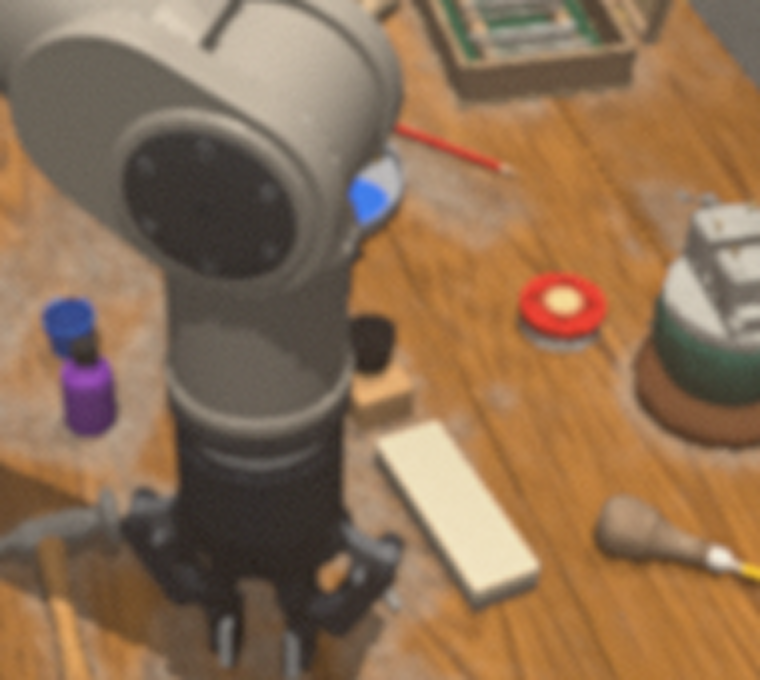

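The top view shows everything in place, with the punch running from px (304.1,203.4) to (337.1,198.6). The side view is partly hidden by the arm. I'll check the numbers before handing in.

```bash
python3 - <<'E'
from h import *
s=np.array([.602,-.1852]);a=.138  # stone as the top camera sees it
def fr(p): d=p[:2]-s; return P([d[0]*np.cos(a)+d[1]*np.sin(a),-d[0]*np.sin(a)+d[1]*np.cos(a)])
e=[ray("top",u,.004) for u in((304.1,203.4),(337.1,198.6))]
print("punch",[fr(x) for x in e],"mid",fr((e[0]+e[1])/2))
print("loupe",fr(ray("top",(276.6,182.4),.066)),"cork",fr(np.array([.5810,-.0465])))
p=pads("top",bot.read_camera("top")); y,b=p["yellow"],p["blue"]; A=np.array([.6053,.1982])
g=2*A-(y+b)/2; d=A-(y+b)/2; print("green ang",np.degrees(np.arctan2(*d[::-1]))+360,"pointer 188; green",P(A+d/np.linalg.norm(d)*.049))
print(bot.get_obs()["contact_force"])
E
```

```text
punch [[-0.0726, 0.0568], [-0.0715, -0.0519]] mid [-0.072, 0.0025]
loupe [-0.003, 0.1395] cork [-0.0017, 0.1403]
green ang 187.43062019898358 pointer 188; green [0.5567, 0.1919]
[-0.29114497  0.02708189  0.08955234]
```

All the checks are within tolerance, so I'm handing it in.

```bash
python3 -c "
from station import bot
print(bot.hand_in())"
```

```text
the job is handed in; nothing more can be done
None
```

The sharpening place is set out and the job is handed in. The hand-in gives no verdict. It took about 32 s of the 122 s allowed.

I turned the carousel by its peg first. Then I placed the bottle, the cork, the loupe on the cork, and the punch, each with a single grasp.

Last checks, mainly from the top camera:

| Item | Measured | Limit |
|---|---|---|
| Green bin | about 0.6° off the pointer | ±10° (0.18 rad) |
| Oil bottle | about 1 mm from the pad's centre, upright | 20 mm |
| Cork, along the stone | 140 mm from the stone's middle (gap about 30 mm) | 125 to 155 mm |
| Cork, off the stone's line | about 2 mm | 15 mm |
| Loupe | about 1–2 mm from the cork's middle, upright | 15 mm |
| Punch, clear gap to the stone | about 43 mm | 25 to 55 mm |
| Punch, level with the stone's middle | within about 3 mm | ±20 mm |
| Punch, angle to the stone | about 0.01 rad | 0.2 rad |
| Stone and red tin | no more than about 2 mm from their first fits, within measuring error | 20 mm |

- **Disagreements:** the two cameras differed by up to about 6 mm on the stone's position.
- **Weak checks:** the networks never found the punch correctly, so I read its ends from the pictures. The last side view was partly hidden by the arm. The final network fits of the cork and loupe were therefore poor. The cork figures come from fits in both cameras before the loupe went on, and the loupe's from the top picture.

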